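# Flip the finished tray's status marker in the grinding shop

## Task

The round flange ring is ground and ready: on the tray that holds the ring, push the hinged status marker right over on its pivot with the fingertips, using the crank pin or the paddle itself, until the paddle lies fully flat on its other side with the crossbar face up. Push gently and let go at the end. Leave the other tray's marker as it is, and do not pick up or shift the parts in the trays or anything else lying loose on the bench.

Things in the scene. Friction and masses are not known exactly. Their poses are not given: they have to be found in the camera images.
- ring_station: fixed steel station with the round flange ring in its tray (the one to flip); may stand left or right. Origin: on the bench under the middle of the flip marker; x away from the robot apart from yaw (up to 0.33), parallel to the hinge shaft; y left; z up. Open tray 130 (x) x 140 (y) x 28 mm high centred at x = +125 mm. The shaft joins posts 18 mm wide (y), 80 mm high at x = -36, +36 mm
- ring_hinge (a point): middle of the hinge shaft, 70 mm straight above the station's origin, axes as the station's. Paddle rests 68 mm high stand at station y = -60 and +60 mm
- ring_marker (a joint): flip marker (rad): 0 = paddle level on the left (+y), round-disc face up; pi/2 upright; pi = level on the right (-y), crossbar face up; starts 0 to 0.25. The hinge is stiff (0.06 N m friction) and stays wherever it is left; about 2 N at the pin, along its arc, moves it (pushed across its arc it jams); firm stops at 0 and pi
- ring_pin (a point): middle of the crank pin, a 10 mm round steel pin parallel to the shaft, free from station x = -52 to -97 mm (robot's side of the posts), its axis 45 mm from the shaft. It turns with the paddle, a quarter turn ahead: straight above the shaft at 0, level to the right (-y) at pi/2, straight below at pi
- ring_edge (a point): middle of the paddle's outer edge, 80 mm from the shaft. Aluminium paddle 50 mm wide (x -25 to +25), 4 mm thick, from 6 to 80 mm from the shaft; a disc on one face and a bar on the other stand 2 mm proud, 22 to 50 mm from the shaft
- bracket_station: fixed steel station with the angle bracket in its tray (to be left alone); may stand left or right. Origin: on the bench under the middle of the flip marker; x away from the robot apart from yaw (up to 0.33), parallel to the hinge shaft; y left; z up. Open tray 130 (x) x 140 (y) x 28 mm high centred at x = +125 mm. The shaft joins posts 18 mm wide (y), 80 mm high at x = -36, +36 mm
- bracket_hinge (a point): middle of the hinge shaft, 70 mm straight above the station's origin, axes as the station's. Paddle rests 68 mm high stand at station y = -60 and +60 mm
- bracket_marker (a joint): flip marker (rad): 0 = paddle level on the left (+y), round-disc face up; pi/2 upright; pi = level on the right (-y), crossbar face up; starts 0 to 0.25. The hinge is stiff (0.06 N m friction) and stays wherever it is left; about 2 N at the pin, along its arc, moves it (pushed across its arc it jams); firm stops at 0 and pi
- bracket_pin (a point): middle of the crank pin, a 10 mm round steel pin parallel to the shaft, free from station x = -52 to -97 mm (robot's side of the posts), its axis 45 mm from the shaft. It turns with the paddle, a quarter turn ahead: straight above the shaft at 0, level to the right (-y) at pi/2, straight below at pi
- bracket_edge (a point): middle of the paddle's outer edge, 80 mm from the shaft. Aluminium paddle 50 mm wide (x -25 to +25), 4 mm thick, from 6 to 80 mm from the shaft; a disc on one face and a bar on the other stand 2 mm proud, 22 to 50 mm from the shaft
- nut: large steel hex nut, 42 mm across flats, 20 mm high, lying flat between robot and markers; loose, to be left alone. Origin in the middle of its underside
- offcut: short upright steel tube offcut, 36 mm diameter, 45 mm high, between the two trays; loose, to be left alone. Origin in the middle of its underside
- jar: glass jar with steel cap, 60 mm diameter, 80 mm high, on the far left; loose, to be left alone. Origin in the middle of its underside
- can: can, 70 mm diameter, 75 mm high, on the left; loose, to be left alone. Origin in the middle of its underside
- wrench: wrench lying flat on the right; loose, to be left alone. Origin on the tool, at bench height
- hammer: hammer lying flat on the far right; loose, to be left alone. Origin on the tool, at bench height
- flange: steel flange ring, 68 mm outside, 34 mm hole, 12 mm thick, lying in the tray of ring_station; loose, to be left alone. Origin in the middle of its underside
- angle: steel angle bracket, 50 x 70 mm foot, 50 mm high, lying in the tray of bracket_station; loose, to be left alone. Origin in the middle of its underside

How it is judged:
By the outcome, as a careful person would: the job done as asked, in the order asked, and still so for the second after the job is handed in, with the robot touching nothing.
It also fails if it takes over 58 s, if anything falls off the work surface, if the arm or the gripper's body presses on something with over 40 N, if the wrist force passes 120 N, or if a joint passes its speed limit or range.

## Robot

A 6-joint arm with a two-finger parallel gripper is mounted at the origin on the work surface. World frame = base frame: x ahead of the robot, y to its left, z up, the work surface at z = 0. Lengths are in mm, angles in rad, forces in N, time in s.
With the tool pointing down it reaches from about 250 to 725 mm from the base axis. Payload 4 kg.
Tool frame: the origin (TCP) lies midway between the tips of the shut fingers; the grasp point (between the pads) lies 19 mm behind it; z points along the fingers, y is the direction in which the jaws open and shut (so a half turn about z gives the same grasp; the last joint's range is limited). The gripper opens to 85 mm and grips with 20 to 120 N. Pads are 22 mm wide; open, the fingers measure 114 mm over their backs; the gripper's body (76 mm by 85 mm) begins 54 mm behind the grasp point. The pads swing forward as they close: fully open they stand 13 mm farther back than shut.
Start: joints at [1.339, 0.241, 0.005, 1.335, 0, 1.571], TCP at [114.863, 486.627, 231.306] pointing down, gripper open.
Joint ranges: [-2.72, 2.72], [-1.05, 1.87], [-1.09, 1.28], [-1.99, 2.15], [-1.42, 1.44], [-3.14, 3.14]. Speed limits (rad/s): [2.79, 2.79, 3.14, 3.14, 3.14, 3.14].

## Interface

Orientations are given as a unit quaternion [w, x, y, z].
In Python, from workcell import r gives the robot as it stands.
- The arm moves only by the tool step_arm, never from a script. Its argument "series" is a list of rows, each a list of 5 numbers: the shift along the tool's x, y, z in cm, then the turn about the tool's z in degrees, then the closure, from 0 (fully open) to 1 (shut). In form: [[x, y, z, yaw, jaw], ...]. A call has 1 to 12 rows; each row is the pose to reach, as a shift and turn from the pose commanded when the call began, along the tool's axes at that moment; what a row does not reach only later rows make up. A row lasts 1/12 s, in which the tool goes at most 41.7 mm and 7.16 degrees, less where a joint would pass 70% of its speed; a pose out of reach is approached as far as the arm can. A call with a gripper value outside its range is refused whole. The fingers move at their own pace and stop on an object; "force" is the grip in N (left out, the last holds). Time passes only in rows, so rows that repeat a pose let the fingers close. It gives the time, the measured TCP pose, the force and the opening at its end, in the units of the state.
- r.sense(): the state, without advancing time (a new reading comes with each control period).
- r.get_image(name): name is "side" or "top" or "wrist"; returns (picture, depth): 420x560x3 uint8, blue, green, red; 420x560 float32, mm along the optical axis (not along the pixel's ray), 0 where there is no reading.
- r.calibration(name): a dict with "fx", "fy", "cx", "cy" (pixels), "pose" (4x4, takes a point from camera to world coordinates). Camera axes: x right, y down, z forward; pixel columns grow to the right and rows downward; lengths in mm; the calibration is good to about 2 mm. The wrist camera is an equidistant fisheye: a pixel r from the principal point sees the ray r / f radians off the axis. A picture is of the moment at which its call begins: read the wrist's pose just before it. calibration takes no time and is no camera call; for the wrist camera it gives the pose at the moment of the call.
- r.sign_off(): hands the job in, once; it reports no verdict.
The state is a dict: "t": time; "joint_pos": joint angles; "joint_velocities": joint speeds; "joint_torque": joint torques, N m; "ee_pos": TCP position; "tcp_rot": TCP orientation; "ft_force": force on the tool from outside, world axes, zero at the start; "torque": the same for the moment, N m; "finger_gap": opening from 0.0 (shut) to 1.0 (fully open).
Only numpy, scipy, OpenCV 4.12 (cv2) and the standard library are available. Lean on these libraries where they do the work, as an engineer would, in place of code of your own. Each camera call takes 0.05 s, during which the arm holds its last target. There are 200 camera calls.

## Working session

There is one attempt and no reset: what is moved stays moved. The work goes in short steps, Python scripts to look and compute and a tool call to move; the robot and the scene stay as the last step left them, time stands still between calls to the robot, and variables do not carry over. Pictures are saved under pics/ and viewed, about 8 in all and at most 12, crops included, and the job is handed in when it is done.

Besides the shell and the picture viewer there is one more tool, called after "Request:" as a command line: name --pt "numbers of a row" for each row, then --argument value for the rest. step_arm: Moves the arm, as the interface text tells. Its arguments: {"type":"object","properties":{"series":{"type":"array","items":{"type":"array","items":{"type":"number"}}},"force":{"type":"number"}},"required":["series"]}

```bash
mkdir -p pics; ls
python3 - <<'E'
from workcell import r
import cv2,numpy as np
s=r.sense();print({k:np.round(v,3).tolist() for k,v in s.items()})
for n in("top","side"):
    im,d=r.get_image(n);cv2.imwrite(f"pics/{n}0.png",im);np.save(f"pics/{n}0.npy",d)
    c=r.calibration(n);print(n,c["fx"],c["fy"],c["cx"],c["cy"],np.round(c["pose"],3).tolist())
E
```

```text
pics
{'t': 0.0, 'joint_pos': [1.339, 0.241, 0.004, 1.335, -0.0, 1.571], 'joint_velocities': [-0.0, -0.001, -0.0, -0.001, 0.001, -0.001], 'joint_torque': [0.0, -37.232, 25.241, 0.017, 0.0, -0.0], 'ee_pos': [114.716, 486.018, 230.414], 'tcp_rot': [-0.0, 0.116, 0.993, -0.001], 'ft_force': [-0.505, 0.185, 0.148], 'torque': [0.012, -0.041, 0.003], 'finger_gap': 1.002}
top 483.30607163637615 483.30607163637615 281.2209006641423 208.04027946933795 [[0.057, -0.974, 0.218, 304.638], [-0.998, -0.055, 0.017, -16.64], [-0.005, -0.219, -0.976, 1279.18], [0.0, 0.0, 0.0, 1.0]]
side 523.4024709183442 523.4024709183442 284.7520222604535 206.30291659296688 [[0.986, -0.111, 0.127, 373.702], [-0.167, -0.542, 0.824, -1228.551], [-0.022, -0.833, -0.552, 908.717], [0.0, 0.0, 0.0, 1.0]]
```

View pics/top0.png

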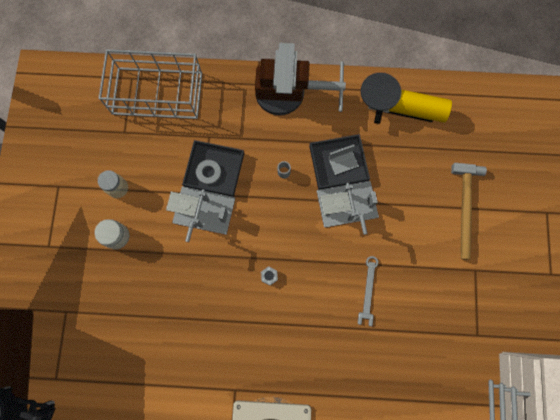

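View pics/side0.png

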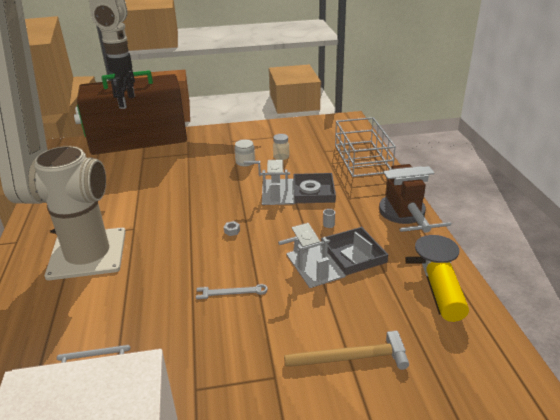

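The ring is in the left tray (top view, tray about (213,170), marker about (205,207), pin near (192,230)). The bracket station is on the right. Next I'll measure the ring station.

```bash
cat > h.py <<'E'
import numpy as np,cv2
from workcell import r
def ray(c,u,v,z):
    P=np.array(c["pose"]);d=P[:3,:3]@[(u-c["cx"])/c["fx"],(v-c["cy"])/c["fy"],1];o=P[:3,3]
    return o+d*(z-o[2])/d[2]
def cloud(c,d):
    v,u=np.indices(d.shape);p=np.stack([(u-c["cx"])/c["fx"]*d,(v-c["cy"])/c["fy"]*d,d],-1)
    P=np.array(c["pose"]);return p@P[:3,:3].T+P[:3,3]
E
python3 - <<'E'
from h import *
im=cv2.imread("pics/top0.png");d=np.load("pics/top0.npy");c=r.calibration("top")
W=cloud(c,d)
box=np.zeros(im.shape[:2],bool);box[135:245,160:250]=1
hsv=cv2.cvtColor(im,cv2.COLOR_BGR2HSV)
m=(box&(hsv[...,2]<75)&(hsv[...,1]<90)).astype(np.uint8)
cs,_=cv2.findContours(m,cv2.RETR_EXTERNAL,2);k=max(cs,key=cv2.contourArea)
R=cv2.minAreaRect(k);q=cv2.boxPoints(R);print(R,q)
print(np.round([ray(c,*p,28) for p in q],1))
print("ctr",ray(c,*R[0],28))
z=W[...,2]
for lo,hi in((60,74),(74,84),(90,135)):
    s=box&(z>lo)&(z<hi); print(lo,s.sum(),np.round(W[s].mean(0),1) if s.any() else 0)
    if lo==90: print(np.c_[np.argwhere(s)[:,::-1],W[s].round()][:60])
cr=im[130:250,150:260];cv2.imwrite("pics/crop0.png",cv2.resize(cr,None,fx=5,fy=5,interpolation=cv2.INTER_CUBIC))
E
```

```text
((212.84085083007812, 168.2559814453125), (53.56272506713867, 48.051944732666016), 11.888657569885254) [[181.68436 186.24934]
 [191.58356 139.22813]
 [243.99734 150.26262]
 [234.09814 197.28383]]
[[629.5 275.8  28. ]
 [764.  262.3  28. ]
 [740.2 116.3  28. ]
 [606.9 132.9  28. ]]
ctr [684.3700563  196.66213597  28.        ]
60 377 [565.7 227.1  71. ]
74 388 [570.8 256.4  76.5]
90 92 [494.3 223.  117. ]
[[190. 222. 517. 225. 119.]
 [191. 222. 517. 223. 118.]
 [192. 222. 517. 220. 118.]
 [193. 222. 518. 218. 116.]
 [190. 223. 515. 225. 115.]
 [191. 223. 515. 222. 118.]
 [192. 223. 514. 219. 122.]
 [193. 223. 515. 218. 116.]
 [194. 223. 515. 215. 120.]
 [190. 224. 512. 224. 120.]
 [191. 224. 513. 223. 114.]
 [192. 224. 512. 220. 118.]
 [193. 224. 513. 217. 117.]
 [194. 224. 513. 215. 117.]
 [195. 224. 515. 215. 106.]
 [190. 225. 510. 225. 114.]
 [191. 225. 510. 222. 116.]
 [192. 225. 509. 219. 122.]
 [193. 225. 510. 217. 120.]
 [194. 225. 512. 217. 105.]
 [195. 225. 514. 217.  96.]
 [190. 226. 508. 225. 115.]
 [191. 226. 507. 221. 121.]
 [192. 226. 508. 220. 116.]
 [193. 226. 508. 217. 
[... 286 characters left out ...]
 [192. 228. 503. 219. 117.]
 [189. 229. 498. 224. 124.]
 [190. 229. 500. 223. 118.]
 [191. 229. 500. 221. 116.]
 [192. 229. 499. 218. 121.]
 [189. 230. 498. 226. 115.]
 [190. 230. 497. 223. 117.]
 [191. 230. 497. 220. 120.]
 [192. 230. 498. 219. 113.]
 [188. 231. 495. 228. 117.]
 [189. 231. 495. 226. 117.]
 [190. 231. 495. 223. 118.]
 [191. 231. 495. 220. 119.]
 [188. 232. 492. 227. 118.]
 [189. 232. 492. 225. 121.]
 [190. 232. 492. 222. 119.]
 [191. 232. 493. 221. 114.]
 [188. 233. 489. 226. 124.]
 [189. 233. 489. 224. 121.]
 [190. 233. 490. 223. 117.]
 [191. 233. 491. 221. 113.]
 [187. 234. 487. 230. 116.]
 [188. 234. 487. 227. 118.]
 [189. 234. 487. 225. 117.]
 [190. 234. 488. 223. 115.]]
```

View pics/crop0.png

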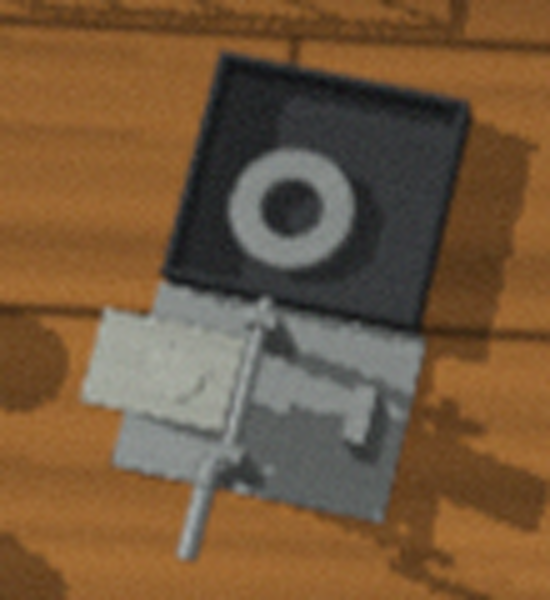

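Left station confirmed, with the pin upright (θ≈0.1) and yaw about -0.15. I'll move in above it and look with the wrist camera.

Request:
step_arm --pt "-3 -0.8 0 -1 1" --pt "-6.5 -1.6 0 -2 1" --pt "-10 -2.5 0 -3 1" --pt "-13.5 -3.4 0 -4 1" --pt "-17 -4.3 0 -5 1" --pt "-20.5 -5.2 0 -5 1" --pt "-24 -6 0 -5 1" --pt "-27.5 -6.9 0 -5 1" --pt "-31 -7.8 0 -5 1" --pt "-34.5 -8.7 0 -5 1" --pt "-38 -9.6 0 -5 1" --pt "-41 -10.3 0 -5 1"

```text
t: 1.1
ee_pos: [491.9, 290.4, 230.7]
tcp_rot: [-0.0, 0.073, 0.997, -0.0]
ft_force: [1.0, 0.4, 0.4]
finger_gap: -0.002
```

Request:
step_arm --pt "-1 -0.3 0 0 1" --pt "-1 -0.3 0 0 1" --pt "-1 -0.3 0 0 1" --pt "-1 -0.3 0 0 1"

```text
t: 1.43
ee_pos: [498.3, 288.4, 231.0]
tcp_rot: [-0.001, 0.072, 0.997, -0.0]
ft_force: [-0.2, -0.4, -0.1]
finger_gap: -0.004
```

Run:
```python
from h import *
s=r.sense();print(np.round(s["ee_pos"],1),np.round(s["tcp_rot"],3),s["finger_gap"],s["ft_force"])
c=r.calibration("wrist");im,d=r.get_image("wrist");print({k:c[k] for k in("fx","cx","cy")},np.round(c["pose"],3).tolist())
cv2.imwrite("pics/w1.png",im);np.save("pics/w1.npy",d);np.save("pics/w1p.npy",c["pose"])
```

```text
[498.3 288.4 231. ] [-0.001  0.072  0.997 -0.   ] -0.004316929721241096 [-0.16045855 -0.41447271 -0.05457279]
{'fx': 325.19226210127806, 'cx': 275.1086591863359, 'cy': 216.30593165428766} [[0.143, 0.944, 0.298, 423.272], [0.99, -0.136, -0.043, 299.726], [-0.0, 0.301, -0.954, 373.841], [0.0, 0.0, 0.0, 1.0]]
```

View pics/w1.png

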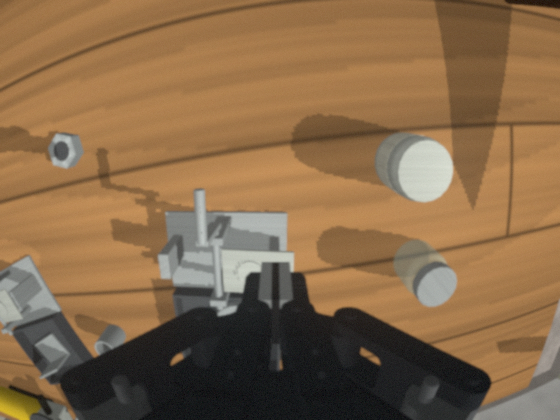

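Wrist view: the pin runs (200,190) to (202,243), the shaft (216,240) to (220,298), and the paddle spans (222–293, 250–292). I'll turn those into station coordinates.

Run:
```python
from h import *
c=r.calibration("wrist");P=np.load("pics/w1p.npy")
def fr(u,v,z):
    x,y=(u-c["cx"])/c["fx"],(v-c["cy"])/c["fy"];t=np.hypot(x,y)
    d=P[:3,:3]@[np.sin(t)*x/t,np.sin(t)*y/t,np.cos(t)];return (P[:3,3]+d*(z-P[2,3])/d[2]).round(1)
print("wrist pin ends",fr(200,190,115),fr(202,243,115))
print("shaft",fr(216,246,74),fr(220,298,74))
print("paddle near-out/far-out corner",fr(294,252,80),fr(294,292,80))
t=r.calibration("top")
print("top pin ends",ray(t,187.5,241,115).round(1),ray(t,192.5,223,115).round(1))
print("top shaft",ray(t,196,219,74).round(1),ray(t,202.5,193,74).round(1))
print("top paddle out corners",ray(t,166.3,210,80).round(1),ray(t,170.6,192.5,80).round(1))
print("base plate top corners",[ray(t,*p,4).round(1) for p in((173,223),(226,234),(234.5,198),(182,187))])
W=cloud(t,np.load("pics/top0.npy"));z=W[...,2]
s=np.zeros(z.shape,bool);s[150:245,160:250]=1;s&=(z>100)&(z<135)&(W[...,0]<520)
q=W[s];q=q[abs(q[:,2]-118)<5];print("pin cloud",q.mean(0).round(1),np.polyfit(q[:,0],q[:,1],1))
im=cv2.imread("pics/top0.png")
for x in range(170,198,4):print(x,np.median(z[199:212,x]).round(1),np.median(W[199:212,x,1]).round(1))
```

```text
wrist pin ends [472.5 229.5 115. ] [519.1 221.2 115. ]
shaft [539.4 222.5  74. ] [600.4 213.5  74. ]
paddle near-out/far-out corner [554.2 299.5  80. ] [599.8 294.   80. ]
top pin ends [470.3 227.2 115. ] [515.4 219.3 115. ]
top shaft [533.6 219.8  74. ] [602.6 209.6  74. ]
top paddle out corners [551.5 296.3  80. ] [597.9 290.3  80. ]
base plate top corners [array([532.5, 294.2,   4. ]), array([510.7, 149.4,   4. ]), array([610.8, 134.5,   4. ]), array([633.6, 280.3,   4. ])]
pin cloud [493.7 223.3 117.9] [-1.52316768e-01  2.98458799e+02]
170 75.9 289.4
174 74.8 279.5
178 73.3 269.7
182 75.3 258.4
186 74.4 248.9
190 72.9 238.8
194 72.1 229.1
```

Station origin ≈ (569, 215), yaw ≈ -0.15, and the tool axes are already aligned with it (tool y = station y, tool x = -station x). The TCP sits at station (-81, +62). I'll lower it beside the pin and then push it along -y.

Request:
step_arm --pt "0 0 2.5 0 1" --pt "0 0 5.5 0 1" --pt "0 0 8.5 0 1" --pt "0 0 11 0 1" --pt "0 0 13 0 1" --pt "0 0 13.6 0 1" --pt "0 -1 13.6 0 1" --pt "0 -2 13.6 0 1" --pt "0 -2.7 13.6 0 1" --pt "0 -2.7 13.6 0 1"

```text
t: 2.32
ee_pos: [496.3, 259.9, 97.2]
tcp_rot: [0.001, 0.073, 0.997, 0.0]
ft_force: [-0.7, 0.2, 0.2]
finger_gap: -0.001
```

Request:
step_arm --pt "0 -0.4 0 0 1" --pt "0 -0.8 0 0 1" --pt "0 -1.2 0 0 1" --pt "0 -1.6 0 0 1" --pt "0 -2.0 0 0 1" --pt "0 -2.3 0 0 1" --pt "0 -2.6 0 0 1" --pt "0 -2.9 0 0 1" --pt "0 -3.2 0 0 1" --pt "0 -3.5 0 0 1"

```text
t: 3.15
ee_pos: [490.6, 226.5, 95.1]
tcp_rot: [-0.0, 0.072, 0.997, 0.0]
ft_force: [0.8, 2.7, -2.5]
finger_gap: 0.0
```

Request:
step_arm --pt "0 -0.3 0 0 1" --pt "0 -0.6 0 0 1" --pt "0 -0.9 0 0 1" --pt "0 -1.1 0 0 1" --pt "0 -1.3 0 0 1" --pt "0 -1.5 0 0 1" --pt "0 -1.5 0 0 1"

```text
t: 3.73
ee_pos: [488.7, 211.1, 95.5]
tcp_rot: [0.0, 0.072, 0.997, -0.0]
ft_force: [1.0, 1.7, -0.5]
finger_gap: 0.005
```

Run:
```python
from h import *
im,d=r.get_image("side");cv2.imwrite("pics/s2.png",cv2.resize(im[130:270,200:400],None,fx=3.5,fy=3.5))
```

```text
(no output)
```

View pics/s2.png

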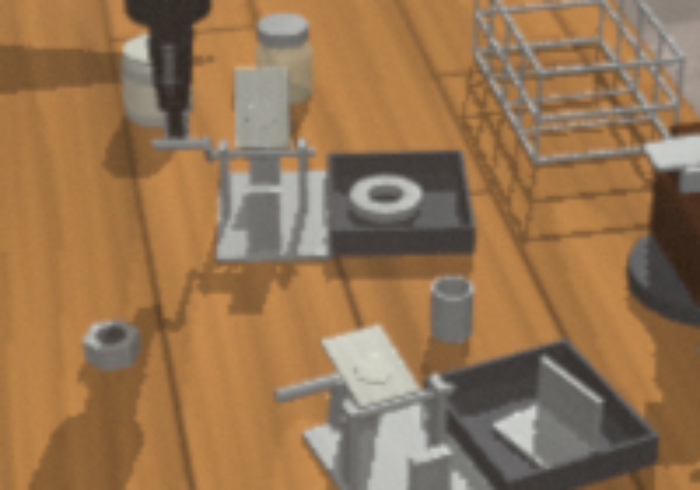

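The pin push worked: the paddle now stands about 50–60° up on its left side (crop (262,105)). I'll back off, lift, and come down left of the paddle to push its edge.

Request:
step_arm --pt "0 0.7 0 0 1" --pt "0 1.5 0 0 1" --pt "0 2 -2.5 0 1" --pt "0 2 -5.5 0 1" --pt "0 2 -8.5 0 1" --pt "0 3.5 -10 0 1" --pt "-2 6 -10 0 1" --pt "-4 9 -10 0 1" --pt "-6 10.6 -10 0 1" --pt "-8.1 10.6 -10 0 1" --pt "-8.1 10.6 -10 0 1" --pt "-8.1 10.6 -10 0 1"

```text
t: 4.78
ee_pos: [584.3, 305.1, 194.0]
tcp_rot: [-0.001, 0.072, 0.997, -0.001]
ft_force: [-0.2, 0.3, -0.2]
finger_gap: -0.001
```

Request:
step_arm --pt "0 0 2 0 1" --pt "0 0 5 0 1" --pt "0 0 7.5 0 1" --pt "0 0 8.5 0 1" --pt "0 -0.8 8.5 0 1" --pt "0 -1.6 8.5 0 1" --pt "0 -2.2 8.5 0 1" --pt "0 -2.6 8.5 0 1" --pt "0 -3 8.5 0 1" --pt "0 -3.4 8.5 0 1" --pt "0 -3.8 8.5 0 1" --pt "0 -4.2 8.5 0 1"

```text
t: 5.78
ee_pos: [578.3, 262.7, 111.0]
tcp_rot: [0.001, 0.072, 0.997, 0.0]
ft_force: [0.9, 1.5, 0.5]
finger_gap: 0.001
```

Request:
step_arm --pt "0 -0.5 0 0 1" --pt "0 -1 0 0 1" --pt "0 -1.5 0 0 1" --pt "0 -2 0 0 1" --pt "0 -2.5 0 0 1" --pt "0 -3 0 0 1" --pt "0 -3.5 0 0 1" --pt "0 -4 0 0 1"

```text
t: 6.45
ee_pos: [572.2, 223.2, 111.0]
tcp_rot: [0.0, 0.072, 0.997, 0.0]
ft_force: [-0.9, 1.6, 1.0]
finger_gap: -0.001
```

Request:
step_arm --pt "0 -0.4 0 0 1" --pt "0 -0.8 0 0 1" --pt "0 -1.2 0 0 1" --pt "0 -1.6 0 0 1" --pt "0 -2 0 0 1" --pt "0 -2 0 0 1"

```text
t: 6.95
ee_pos: [569.0, 202.8, 109.9]
tcp_rot: [-0.0, 0.073, 0.997, -0.001]
ft_force: [-0.2, 0.1, -1.0]
finger_gap: 0.0
```

Run:
```python
from h import *
im,d=r.get_image("side");cv2.imwrite("pics/s3.png",cv2.resize(im[130:270,200:400],None,fx=3.5,fy=3.5))
```

```text
(no output)
```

View pics/s3.png

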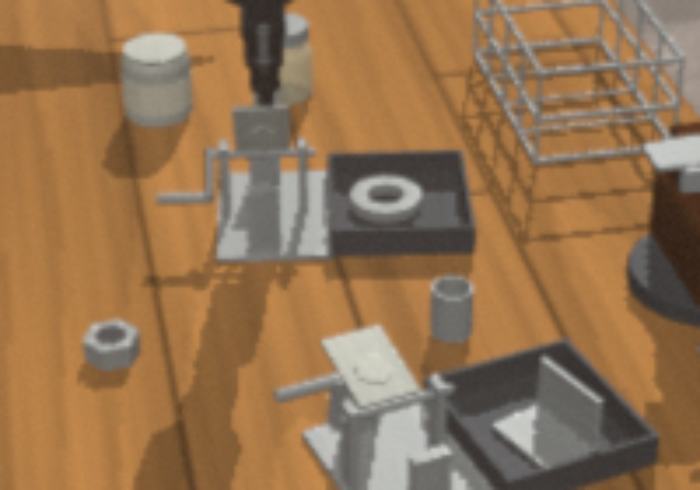

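The paddle is past upright with the pin now to the right (crop (180,198)). I'll follow it over and press it down.

Request:
step_arm --pt "0 -0.6 0.1 0 1" --pt "0 -1.2 0.3 0 1" --pt "0 -1.8 0.6 0 1" --pt "0 -2.4 1.1 0 1" --pt "0 -3.0 1.6 0 1" --pt "0 -3.6 2.0 0 1" --pt "0 -4.2 2.4 0 1" --pt "0 -4.8 2.7 0 1" --pt "0 -5.1 3.0 0 1" --pt "0 -5.1 3.2 0 1" --pt "0 -5.1 3.4 0 1" --pt "0 -5.1 3.4 0 1"

```text
t: 8.0
ee_pos: [561.8, 153.3, 75.8]
tcp_rot: [-0.0, 0.072, 0.997, -0.0]
ft_force: [0.5, 0.4, 0.4]
finger_gap: 0.001
```

Request:
step_arm --pt "0 0 0.1 0 1" --pt "0 0 0.2 0 1" --pt "0 0 0.2 0 1" --pt "0 0 0.2 0 1"

```text
t: 8.33
ee_pos: [562.0, 153.7, 74.3]
tcp_rot: [0.0, 0.072, 0.997, 0.0]
ft_force: [-0.6, 0.5, -0.4]
finger_gap: -0.005
```

Request:
step_arm --pt "0 0 0.1 0 1" --pt "0 0 0.2 0 1" --pt "0 0 0.2 0 1"

```text
t: 8.58
ee_pos: [562.0, 153.5, 72.2]
tcp_rot: [-0.0, 0.072, 0.997, 0.0]
ft_force: [-0.6, -0.4, 0.2]
finger_gap: 0.002
```

Request:
step_arm --pt "0 0 0.1 0 1" --pt "0 0 0.1 0 1" --pt "0 0 0.1 0 1"

```text
t: 8.83
ee_pos: [562.1, 153.5, 72.0]
tcp_rot: [0.0, 0.072, 0.997, 0.0]
ft_force: [-1.5, 0.1, 5.5]
finger_gap: -0.002
```

Request:
step_arm --pt "0 0 0.1 0 1" --pt "0 0 0.1 0 1" --pt "0 0 0.1 0 1"

```text
t: 9.08
ee_pos: [562.1, 153.5, 71.9]
tcp_rot: [0.001, 0.072, 0.997, 0.0]
ft_force: [-3.4, -0.2, 9.3]
finger_gap: 0.003
```

Request:
step_arm --pt "0 0 -1 0 1" --pt "0 0 -3.5 0 1" --pt "0 0 -6.5 0 1" --pt "0 0 -9.5 0 1" --pt "0 0 -12.5 0 1" --pt "1.5 1.5 -14 0 1" --pt "4.5 4 -14 0 1" --pt "7.5 6.5 -14 0 1" --pt "10.5 9 -14 0 1" --pt "13 12 -14 0 1" --pt "13 15 -14 0 1" --pt "13 15 -14 0 1"

```text
t: 10.08
ee_pos: [454.1, 325.6, 210.4]
tcp_rot: [0.001, 0.069, 0.998, 0.001]
ft_force: [1.2, 0.1, -0.1]
finger_gap: 0.002
```

Run:
```python
from h import *
im,d=r.get_image("side");a=cv2.resize(im[130:270,200:400],None,fx=2,fy=2)
t,dt=r.get_image("top");b=cv2.resize(t[125:295,90:390],None,fx=2,fy=2)
o=np.zeros((620,600,3),np.uint8);o[:280,:400]=a;o[280:,:600]=b;cv2.imwrite("pics/f4.png",o[:600])
W=cloud(r.calibration("top"),dt);R=np.array([[.989,-.149],[.149,.989]])
p=(W[...,:2]-[569,215.5])@R.T
for y in range(-75,-25,10):
    m=(abs(p[...,0])<20)&(abs(p[...,1]-y)<5)&(W[...,2]>40);print(y,m.sum(),np.median(W[...,2][m]).round(1))
```

```text
-75 57 71.3
-65 60 71.4
-55 61 70.9
-45 57 71.0
-35 57 72.5
```

View pics/f4.png

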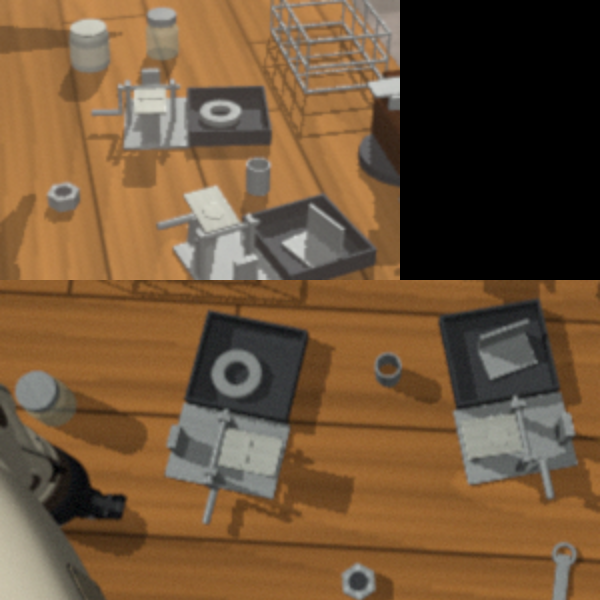

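The paddle lies flat on the right at a uniform 71 mm with the crossbar up. The pin is straight below the shaft, the robot is clear, and the other marker is unchanged.

```bash
python3 -c "
from workcell import r
print(r.sense()['ft_force']);r.sign_off()"
```

```text
[ 0.54572836 -0.34654468  0.41707175]
the job is handed in; nothing more can be done
```

The ring station's marker (the left station) is flipped fully over and lies flat on its right side with the crossbar face up. The job is handed in.

I pushed the crank pin until the paddle stood about halfway up, then pushed the paddle's edge over upright. Last, I pressed it down onto its stop with about 9 N and let go. The arm finished at about 10 s.

- **Paddle:** depth along it reads an even 71–72 mm, which means level, and the crank pin is straight below the shaft.
- **Stop:** the fingertips held firm at 72 mm, where the paddle's top face should be at full travel.
- **Everything else:** the other marker and the parts in both trays look unmoved in the last pictures. So do the nut, offcut and jar. I did not re-check the hammer, and the last pictures show only part of the wrench and can; the arm stayed well away from all three.
- **Robot:** it is clear of everything, with force readings at noise level. No check failed or disagreed.

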